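# Unstack the washed dosing cups onto the draining rack

### The arm

A 6-joint arm with a two-finger parallel gripper is mounted at the origin on the work surface. World frame = base frame: x ahead of the robot, y to its left, z up, the work surface at z = 0. Lengths are in m, angles in rad, forces in N, time in s.
With the tool pointing down it reaches from about 0.4 to 0.825 m from the base axis. Payload 7 kg.
Tool frame: the origin (TCP) lies midway between the tips of the shut fingers; the grasp point (between the pads) lies 19 mm behind it; z points along the fingers, y is the line along which they close (so a half turn about z gives the same grasp; the last joint's range is limited). The gripper opens to 88 mm and grips with 3 to 60 N. Pads are 19 mm wide; open, the fingers measure 130 mm over their backs; the gripper's body (78 mm by 193 mm) begins 47 mm behind the grasp point.
Start: joints at [1.529, 0.359, 0.012, 0, -1.224, -0.288], TCP at [0.219, 0.639, 0.227] pointing down, gripper open.
Joint ranges: [-3.07, 3.07], [-1.43, 2.12], [-1.02, 1.25], [-3.03, 1.67], [-3.05, -0], [-3.03, 3.03]. Speed limits (rad/s): [2.39, 2.39, 3.01, 3.14, 3.14, 3.14].

### API

Orientations are given as a rotation vector (axis times angle).
In Python, from bench import status, eyes, workorder gives the robot as it stands.
- The arm moves only by the shell command python3 -m creep 'ROWS' [FORCE]. ROWS is JSON, one flat list of numbers, 7 for each row, row after row: the turn, a rotation vector about the tool's x, y, z in degrees, then the shift along the tool's x, y, z in cm, then the opening in per cent of the stroke, from 0 (shut) to 100 (fully open). In form: [wx, wy, wz, dx, dy, dz, fingers, wx, wy, wz, dx, dy, dz, fingers, ...]. A call has exactly 10 rows; each row is the pose to reach, as a shift and turn from the pose commanded when the call began, along the tool's axes at that moment; what a row does not reach only later rows make up. A row lasts 1/12 s, in which the tool goes at most 41.7 mm and 7.16 degrees, less where a joint would pass 70% of its speed; a pose out of reach is approached as far as the arm can. A call with a gripper value outside its range is refused whole. The fingers move at their own pace and stop on an object; FORCE is the grip in N (left out, the last holds). Time passes only in rows, so rows that repeat a pose let the fingers close, or fill a call up. It gives the time, the measured TCP pose, the force, the opening and the grip force at its end, in the units of the state.
- status.get_state(): the state, without advancing time (a new reading comes with each control period).
- eyes.grab_frame(name): name is "scene" or "top" or "wrist"; returns the picture (480x640x3 uint8, red, green, blue); there is no depth.
- eyes.calibration(name): a dict with "fx", "fy", "cx", "cy" (pixels), "position" and "attitude" of the camera in the world. Camera axes: x right, y up, looking along -z (the intrinsics and any distortion apply to the point x, -y, -z); pixel columns grow to the right and rows downward; lengths in m; the calibration is good to about 2 mm. The wrist camera is an equidistant fisheye: a pixel r from the principal point sees the ray r / f radians off the axis. A picture is of the moment at which its call begins: read the wrist's pose just before it. calibration takes no time and is no camera call; for the wrist camera it gives the pose at the moment of the call.
- workorder.finish_job(): hands the job in; it is judged then, once.
The state is a dict: "clock": time; "joint_positions": joint angles; "joint_velocities": joint speeds; "joint_torque": joint torques, N m; "tcp_pos": TCP position; "ee_rot": TCP orientation; "ft_force": force on the tool from outside, world axes, zero at the start; "ft_torque": the same for the moment, N m; "width": finger opening in m; "grip_force": force on a finger pad.
Only numpy, scipy, OpenCV 4.12 (cv2) and the standard library are available. Lean on these libraries where they do the work, as an engineer would, in place of code of your own. Each camera call takes 0.05 s, during which the arm holds its last target. There are 200 camera calls.

### The job

The washed dosing cups of the filling line stand mouth-down on the wash tray, some of them stacked. Take them down one by one and hang each mouth-down on the draining peg of its own colour, pushed fully home so that its closed end rests on the peg's tip. No cup may fall over on the way, and leave the amber bottle and the white jar where they are.

Things in the scene. Friction and masses are not known exactly. Their poses are not given: they have to be found in the camera images.
- cup_blue: blue round plastic dosing cup, loose, mouth-down: outer diameter 66 mm at the flat closed end (up), 68 mm 39 mm below it, then flaring to 82 mm at the mouth; 70 mm high, walls 2.5 mm, closed end 3 mm thick, no handle, about 90 g. Origin: centre of the inner face of the closed end, 3 mm under its top face; z: along the axis from mouth to closed end. On the tray, alone or under the stack.
- cup_red: red round plastic dosing cup, loose, mouth-down: outer diameter 66 mm at the flat closed end (up), 68 mm 39 mm below it, then flaring to 82 mm at the mouth; 70 mm high, walls 2.5 mm, closed end 3 mm thick, no handle, about 90 g. Origin: centre of the inner face of the closed end, 3 mm under its top face; z: along the axis from mouth to closed end. On the tray, alone or under the stack.
- cup_yellow: yellow round plastic dosing cup, loose, mouth-down: outer diameter 52 mm at the flat closed end (up), 54 mm 34 mm below it, then flaring to 63 mm at the mouth; 60 mm high, walls 2.5 mm, closed end 3 mm thick, no handle, about 60 g. Origin: centre of the inner face of the closed end, 3 mm under its top face; z: along the axis from mouth to closed end. At the start stands on the blue or the red cup.
- cup_green: green round plastic dosing cup, loose, mouth-down: outer diameter 38 mm at the flat closed end (up), 40 mm 28 mm below it, then flaring to 49 mm at the mouth; 50 mm high, walls 2.5 mm, closed end 3 mm thick, no handle, about 40 g. Origin: centre of the inner face of the closed end, 3 mm under its top face; z: along the axis from mouth to closed end. At the start stands on the yellow cup, top of the stack.
- peg_blue: blue peg of the steel draining rack, fixed: rod 12 mm in diameter, 110 mm long, round tip, 24 mm collar at its foot. Origin: the very tip, 124 mm above the bench. z vertical; the rod leans 35 degrees from vertical towards its own -x (rack's front, roughly facing the robot): foot to tip = (-0.574, 0, 0.819). The four pegs stand in a row along y, 105 mm apart, colours in any order.
- peg_red: red peg of the steel draining rack, fixed: rod 12 mm in diameter, 110 mm long, round tip, 24 mm collar at its foot. Origin: the very tip, 124 mm above the bench. z vertical; the rod leans 35 degrees from vertical towards its own -x (rack's front, roughly facing the robot): foot to tip = (-0.574, 0, 0.819). Behind the row: rail 34 mm high; splash plate 75 mm high, 110 mm behind the tips.
- peg_yellow: yellow peg of the steel draining rack, fixed: rod 12 mm in diameter, 110 mm long, round tip, 24 mm collar at its foot. Origin: the very tip, 124 mm above the bench. z vertical; the rod leans 35 degrees from vertical towards its own -x (rack's front, roughly facing the robot): foot to tip = (-0.574, 0, 0.819). Under the tips is a drip tray with a rim 14 mm high.
- peg_green: green peg of the steel draining rack, fixed: rod 12 mm in diameter, 110 mm long, round tip, 24 mm collar at its foot. Origin: the very tip, 124 mm above the bench. z vertical; the rod leans 35 degrees from vertical towards its own -x (rack's front, roughly facing the robot): foot to tip = (-0.574, 0, 0.819). A cup let go rests on the tip, wall against the rod, swinging a little towards upright.
- sanitiser: bystander: loose amber bottle with black cap, 48 mm in diameter, 115 mm high, upright; origin at the centre of its underside. Leave alone.
- cream_jar: bystander: loose white jar with black lid, 56 mm in diameter, 45 mm high; origin at the centre of its underside. Leave alone.
Mind the look-alikes: they are no part of the job. There is more than one size of the cup_yellow; the job needs the smaller. Several things have the shape of the cup_red; the one meant has the colours described above.

How it is judged:
At the end, for the whole second after the job is handed in: Each cup hangs mouth-down on its colour's peg, tip within 8 mm of the closed end's inner face (31 mm of its centre for blue and red, 24 yellow, 17 green), leaning under 52 degrees, at rest (20 mm/s, 0.4 rad/s); bottle and jar within 20 mm of their start (z of peg_blue in the frame of cup_blue above -0.008 m and distance between peg_blue and cup_blue below 0.031 m and angle between each of cup_blue, cup_red, cup_yellow, cup_green's own z axis and vertical below 0.9 rad and linear speed of each of cup_blue, cup_red, cup_yellow, cup_green below 0.02 m/s and angular speed of each of cup_blue, cup_red, cup_yellow, cup_green below 0.4 rad/s and z of peg_red in the frame of cup_red above -0.008 m and distance between peg_red and cup_red below 0.031 m and z of peg_yellow in the frame of cup_yellow above -0.008 m and distance between peg_yellow and cup_yellow below 0.024 m and z of peg_green in the frame of cup_green above -0.008 m and distance between peg_green and cup_green below 0.017 m and distance of each of sanitiser, cream_jar from where it was at the start of the episode below 0.02 m); the robot touches nothing.
It fails at once if the blue cup falls over (leans more than 69 degrees) (angle between cup_blue's own z axis and vertical above 1.2 rad).
It fails at once if the red cup falls over (leans more than 69 degrees) (angle between cup_red's own z axis and vertical above 1.2 rad).
It fails at once if the yellow cup falls over (leans more than 69 degrees) (angle between cup_yellow's own z axis and vertical above 1.2 rad).
It fails at once if the green cup falls over (leans more than 69 degrees) (angle between cup_green's own z axis and vertical above 1.2 rad).
It fails at once if the bottle or the jar is knocked away (over 40 mm) or tipped over (distance of any of sanitiser, cream_jar from where it was at the start of the episode above 0.04 m or angle between any of sanitiser, cream_jar's own z axis and vertical above 0.5 rad).
It also fails if it takes over 115 s, if anything falls off the work surface, if the arm or the gripper's body presses on something with over 40 N, if the wrist force passes 120 N, or if a joint passes its speed limit or range.

## Working session

There is one attempt and no reset: what is moved stays moved. The work goes in short steps, Python scripts to look and compute and a shell command to move; the robot and the scene stay as the last step left them, time stands still between calls to the robot, and variables do not carry over. Pictures are saved under pics/ and viewed, at most 14 in all, crops included, and the job is handed in when it is done.

```bash
mkdir -p pics; ls
python3 - <<'E'
from bench import status, eyes
import cv2,numpy as np
s=status.get_state(); print(s)
for n in("scene","top","wrist"):
    c=eyes.calibration(n); print(n,c)
    im=eyes.grab_frame(n); cv2.imwrite(f"pics/{n}0.png",im[:,:,::-1])
E
```

```text
pics
{'clock': 0.0, 'joint_positions': array([ 1.52908750e+00,  3.59389201e-01,  1.10529422e-02, -3.25004599e-04,
       -1.22409595e+00, -2.88064643e-01]), 'joint_velocities': array([-0.00107563, -0.00058086, -0.00010673, -0.00080458,  0.0007417 ,
        0.00056365]), 'joint_torque': array([-3.78606856e-04, -5.82720709e+01,  2.93044299e+01,  6.99749932e+00,
        6.73436109e-03, -1.67593330e-04]), 'tcp_pos': array([0.21848307, 0.63814656, 0.22562315]), 'ee_rot': array([ 3.09731605e+00, -5.15561681e-01, -1.60553274e-04]), 'ft_force': array([-0.09424555,  0.55903996, -0.09303983]), 'ft_torque': array([0.02191022, 0.00782355, 0.00606314]), 'grip_force': 0.0, 'width': 0.08752523356307386}
scene {'fx': 433.85626678660014, 'fy': 433.85626678660014, 'cx': 320.8716752224392, 'cy': 232.23619248526245, 'position': array([1.31454049, 0.26361897, 0.64247328]), 'attitude': array([0.6479774 , 0.95345647, 1.72575299])}
top {'fx': 619.280597198609, 'fy': 619.280597198609, 'cx': 320.3026075509345, 'cy': 242.56663180120057, 'position': array([ 0.37068464, -0.00575497,  1.63341443]), 'attitude': array([ 0.08581524, -0.09869815, -1.54415714])}
wrist {'fx': 371.64829954431775, 'fy': 371.64829954431775, 'cx': 313.9675539791977, 'cy': 239.491611654583, 'position': array([0.28706445, 0.61455249, 0.38390711]), 'attitude': array([-0.18403661,  0.25452675, -1.88814169])}
```

View pics/top0.png

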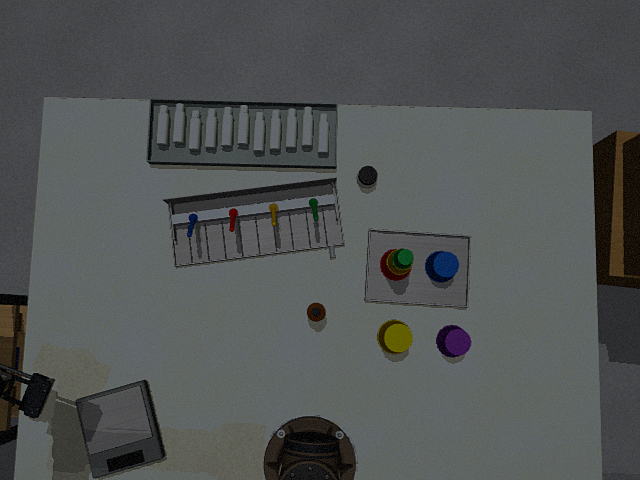

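View pics/scene0.png

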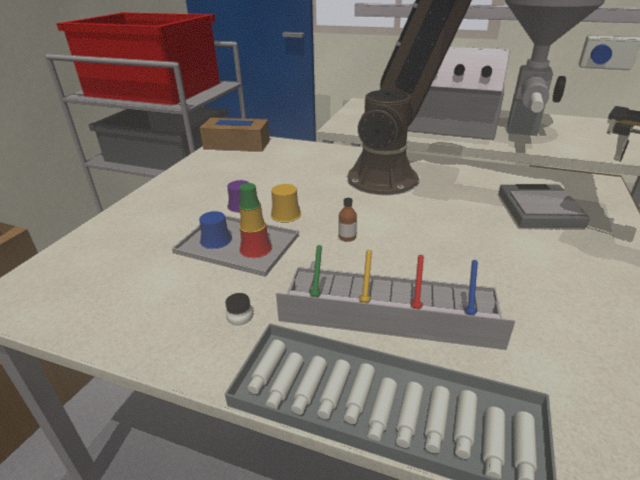

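The top view shows a stack of red, yellow and green at about (397,262), with blue alone at (442,266). The look-alikes are the big yellow cup at (397,337) and the purple one at (453,341). The pegs, left to right, are blue (189,235), red (233,230), yellow (274,222) and green (315,218). The scene view shows the same peg tips at about (474,263), (420,257), (368,252) and (319,248).

```bash
cat > h.py <<'E'
import numpy as np, cv2
from scipy.spatial.transform import Rotation as R
from bench import status, eyes
def ray(c,u,v):
    d=np.array([(u-c["cx"])/c["fx"],-(v-c["cy"])/c["fy"],-1.]); return c["position"],R.from_rotvec(c["attitude"]).apply(d)
def plane(c,p,z):
    o,d=ray(c,*p); return o+d*(z-o[2])/d[2]
def proj(c,P):
    q=R.from_rotvec(c["attitude"]).inv().apply(np.asarray(P)-c["position"])
    return np.array([c["cx"]-c["fx"]*q[0]/q[2], c["cy"]+c["fy"]*q[1]/q[2]])
def tri(ca,a,cb,b):
    o1,d1=ray(ca,*a);o2,d2=ray(cb,*b)
    s=np.linalg.lstsq(np.c_[d1,-d2],o2-o1,rcond=None)[0]
    p,q=o1+s[0]*d1,o2+s[1]*d2; return (p+q)/2,np.linalg.norm(p-q)
HUE={"red":(172,6),"yellow":(15,32),"green":(45,85),"blue":(98,122)}
def blobs(bgr,col,smin=110,vmin=40,amin=15):
    h,s,v=cv2.split(cv2.cvtColor(bgr,cv2.COLOR_BGR2HSV)); a,b=HUE[col]
    m=((h>=a)&(h<=b) if a<b else (h>=a)|(h<=b))&(s>smin)&(v>vmin)
    n,l,st,ce=cv2.connectedComponentsWithStats(m.astype(np.uint8))
    return [(int(st[i,4]),st[i,:4].tolist(),ce[i].round(1).tolist(),l==i) for i in range(1,n) if st[i,4]>=amin]
E
python3 - <<'E'
from h import *
for n in("top","scene"):
    im=cv2.imread(f"pics/{n}0.png")
    for c in HUE:
        print(n,c,[b[:3] for b in blobs(im,c) if (b[2][1]>150 and (n=="scene" or b[2][1]<360))])
im=cv2.imread("pics/top0.png"); a=cv2.resize(im[180:370,150:480],None,fx=2.4,fy=2.4,interpolation=cv2.INTER_CUBIC); cv2.imwrite("pics/topc.png",a)
E
```

```text
top red [(125, [229, 209, 9, 23], [232.3, 218.3]), (123, [380, 249, 27, 32], [388.1, 265.1])]
top yellow [(1603, [609, 131, 31, 147], [618.2, 208.9]), (124, [269, 203, 9, 23], [273.2, 212.9]), (55, [386, 250, 10, 17], [389.5, 257.4]), (65, [389, 264, 24, 11], [400.6, 270.1]), (709, [0, 305, 16, 62], [6.5, 331.5]), (234, [17, 305, 10, 56], [21.7, 329.4]), (874, [377, 319, 36, 36], [395.1, 336.3])]
top green [(87, [309, 198, 9, 22], [313.9, 207.1]), (212, [393, 249, 21, 16], [404.7, 256.4])]
top blue [(110, [187, 214, 10, 23], [191.1, 223.3]), (595, [425, 251, 34, 30], [444.2, 264.0])]
scene red [(688, [240, 227, 32, 31], [254.8, 244.0]), (299, [411, 255, 12, 54], [418.0, 283.8])]
scene yellow [(909, [271, 184, 30, 38], [284.6, 203.1]), (493, [240, 207, 25, 26], [251.3, 220.3]), (111, [0, 227, 21, 17], [9.1, 234.3]), (280, [360, 250, 11, 52], [366.3, 278.1])]
scene green []
scene blue [(473, [200, 212, 28, 36], [212.0, 228.0]), (236, [466, 261, 11, 53], [472.3, 289.7])]
```

View pics/topc.png

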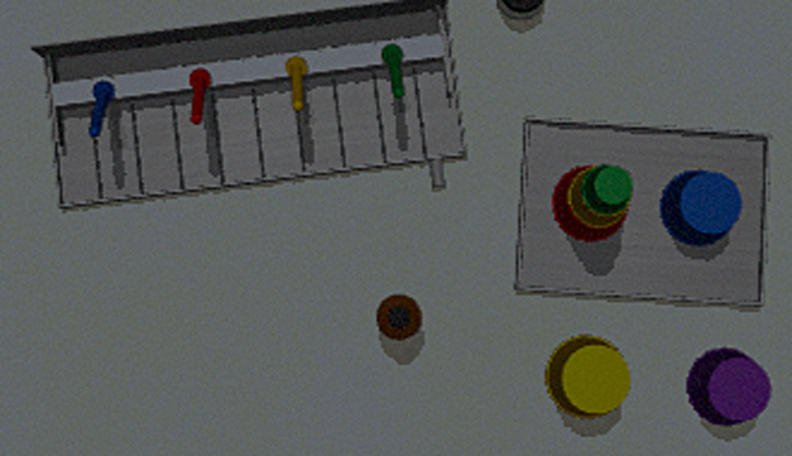

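The crop shows the peg tips at full-frame pixels of about (189,235.5), (232,230), (274,225) and (316,220). The closed ends are at (405.4,257.5) for green and (446,264.6) for blue.

Run:
```python
from h import *
ct,cs=eyes.calibration("top"),eyes.calibration("scene")
T={"blue":(188.9,235.5),"red":(231.9,230.2),"yellow":(274.2,224.8),"green":(316.3,219.7)}
S={"blue":(475,261.5),"red":(420.5,255.5),"yellow":(369,250.5),"green":(319.5,246.5)}
P=[]
for k in T:
    p=plane(ct,T[k],.119); P.append(p); q,g=tri(ct,T[k],cs,S[k]); print(k,p.round(4),q.round(4),round(g,4))
P=np.array(P); d=P[0]-P[3]; print("spacing",np.linalg.norm(np.diff(P,axis=0),axis=1),"rack yaw deg",np.degrees(np.arctan2(-d[0],d[1])))
# cup tops: bright disc of top face
im=cv2.imread("pics/top0.png"); hsv=cv2.cvtColor(im,cv2.COLOR_BGR2HSV)
for k,(x,y,w,h),z in(("green",(390,245,28,28),.184),("blue",(420,245,45,45),.074)):
    a,b=HUE[k]; s=hsv[y:y+h,x:x+w]; m=(s[...,0]>=a-5)&(s[...,0]<=b+5)&(s[...,1]>90)
    v=s[...,2]; t=cv2.threshold(v[m].reshape(-1,1),0,255,cv2.THRESH_OTSU)[0]; mm=(m&(v>t)).astype(np.uint8)
    c=max(cv2.findContours(mm,0,1)[0],key=cv2.contourArea); (u,w_),r=cv2.minEnclosingCircle(c)
    e=cv2.fitEllipse(c);u,w_=e[0][0]+x,e[0][1]+y
    p=plane(ct,(u,w_),z); print(k,(u,w_),e[1],"diam mm",np.array(e[1])*(1.633-z)/.6193,p.round(4),"scene px",proj(cs,p))
for n,uv in(("tray corners",(369,231)),("",(468,237)),("",(467,307)),("",(365,301)),("jar",(368,176)),("bottle",(316,312))): print(n,plane(ct,uv,.05 if n=="jar" else .11 if n=="bottle" else .01).round(3))
# scene silhouettes along stack: heights from scene rows at stack xy
for z in(.184,.134,.074,.004): print(z,proj(cs,[*plane(ct,(405.4,257.5),.184)[:2],z]).round(1))
sc=cv2.imread("pics/scene0.png"); cv2.imwrite("pics/sc.png",cv2.resize(sc[160:330,170:500],None,fx=2.4,fy=2.4,interpolation=cv2.INTER_CUBIC))
```

```text
blue [0.5595 0.3076 0.119 ] [0.5595 0.3083 0.119 ] 0.0012
red [0.5753 0.2025 0.119 ] [0.5751 0.2029 0.1203] 0.001
yellow [0.5915 0.0988 0.119 ] [0.5911 0.0992 0.1204] 0.0011
green [ 0.6068 -0.0048  0.119 ] [ 0.6068 -0.0044  0.1181] 0.0009
spacing [0.10629017 0.10496609 0.10473869] rack yaw deg 8.616744581256775
green (404.0832748413086, 256.2832250595093) (14.334128379821777, 20.010705947875977) diam mm [33.53811081 46.8198174 ] [ 0.5149 -0.2136  0.184 ] scene px [248.36968753 186.19194777]
blue (443.8444004058838, 263.13727378845215) (23.606660842895508, 31.673484802246094) diam mm [59.42642379 79.7335101 ] [ 0.511  -0.3302  0.074 ] scene px [213.23457466 217.6239561 ]
tray corners [ 0.597 -0.145  0.01 ]
 [ 0.588 -0.408  0.01 ]
 [ 0.403 -0.404  0.01 ]
 [ 0.412 -0.137  0.01 ]
jar [ 0.736 -0.137  0.05 ]
bottle [ 0.38 -0.01  0.11]
0.184 [247.7 185.5]
0.134 [250.  204.1]
0.074 [252.5 225.2]
0.004 [255.3 248.2]
```

View pics/sc.png

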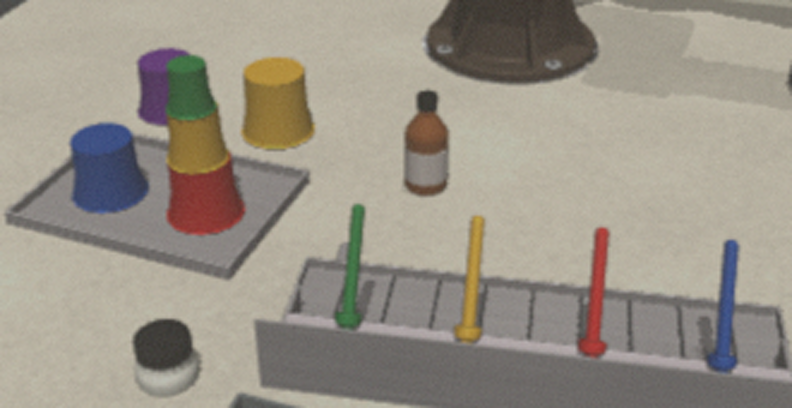

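The enlarged scene view shows the green closed end at (248.3,186.7), blue at (212.9,217.1), yellow's rim near (250.4,205.8) and red's top near (254,225). I'll triangulate these and work out the first move.

```bash
cat >> h.py <<'E'
YAW=np.radians(8.65); c_,s_=np.cos(YAW),np.sin(YAW)
D=np.array([[s_,-c_,0],[-c_,-s_,0],[0,0,-1.]]).T   # tool axes as columns
TILT=D@R.from_rotvec([np.radians(35),0,0]).as_matrix()
def go(target,Rt,Rc=None,tcp=None):
    s=status.get_state(); tcp=s["tcp_pos"] if tcp is None else np.array(tcp); Rc=R.from_rotvec(s["ee_rot"]).as_matrix() if Rc is None else Rc
    return np.degrees(R.from_matrix(Rc.T@Rt).as_rotvec()).round(1),(Rc.T@(np.array(target)-tcp)*100).round(2)
E
python3 - <<'E'
from h import *
ct,cs=eyes.calibration("top"),eyes.calibration("scene")
for a,b in(((405.4,257.5),(248.3,186.7)),((446,264.6),(212.9,217.1))): print(tri(ct,a,cs,b))
print(R.from_rotvec(status.get_state()["ee_rot"]).as_matrix().round(3))
print(go([.513,-.216,.30],D), go([.513,-.216,.30],D,D,[.219,.639,.227]))
E
```

```text
(array([ 0.51210759, -0.21645072,  0.18093012]), np.float64(0.0014897239149728192))
(array([ 0.50704249, -0.33507222,  0.07253251]), np.float64(0.0020136162254604044))
[[ 0.946 -0.324 -0.   ]
 [-0.324 -0.946 -0.001]
 [ 0.     0.001 -1.   ]]
(array([ 0.1, -0. , 62.4]), array([55.54, 71.29, -7.32])) (array([0., 0., 0.]), array([ 88.95, -16.21,  -7.3 ]))
```

```bash
python3 -m creep '[0,0,62.4,20,25.7,-8,100, 0,0,62.4,20,25.7,-8,100, 0,0,62.4,20,25.7,-8,100, 0,0,62.4,20,25.7,-8,100, 0,0,62.4,20,25.7,-8,100, 0,0,62.4,20,25.7,-8,100, 0,0,62.4,20,25.7,-8,100, 0,0,62.4,20,25.7,-8,100, 0,0,62.4,20,25.7,-8,100, 0,0,62.4,20,25.7,-8,100]' 20
python3 -c "
from h import *
print(go([.513,-.216,.30],D))"
```

```text
clock: 0.98
tcp_pos: [0.3252, 0.329, 0.3078]
ee_rot: [-2.375, 2.052, 0.002]
ft_force: [-0.1, 0.3, -0.4]
width: 0.0876
grip_force: 0.0
(array([-0.1,  0.1, -0.3]), array([ 56.65, -10.69,   0.65]))
```

```bash
python3 -m creep '[0,0,0,35,-6.6,0.4,100, 0,0,0,35,-6.6,0.4,100, 0,0,0,35,-6.6,0.4,100, 0,0,0,35,-6.6,0.4,100, 0,0,0,35,-6.6,0.4,100, 0,0,0,35,-6.6,0.4,100, 0,0,0,35,-6.6,0.4,100, 0,0,0,35,-6.6,0.4,100, 0,0,0,35,-6.6,0.4,100, 0,0,0,35,-6.6,0.4,100]'
python3 -m creep '[0,0,0,21.6,-4.1,0.3,100, 0,0,0,21.6,-4.1,0.3,100, 0,0,0,21.6,-4.1,0.3,100, 0,0,0,21.6,-4.1,0.3,100, 0,0,0,21.6,-4.1,0.3,100, 0,0,0,21.6,-4.1,0.3,100, 0,0,0,21.6,-4.1,0.3,100, 0,0,0,21.6,-4.1,0.3,100, 0,0,0,21.6,-4.1,0.3,100, 0,0,0,21.6,-4.1,0.3,100]'
python3 - <<'E'
from h import *
print(go([.513,-.216,.153],D)); s=status.get_state(); print(s["joint_positions"].round(2))
c=eyes.calibration("wrist"); im=eyes.grab_frame("wrist")[:,:,::-1]; cv2.imwrite("pics/w1.png",im)
cc=eyes.calibration("top"); t=eyes.grab_frame("scene")[:,:,::-1]
def projw(P):
    q=R.from_rotvec(c["attitude"]).inv().apply(np.array(P)-c["position"]); v=np.array([q[0],-q[1]]); n=np.linalg.norm(v); th=np.arctan2(n,-q[2]); return np.array([c["cx"],c["cy"]])+c["fx"]*th*v/n
print("green exp",projw([.5121,-.2164,.181]),"blue exp",projw([.507,-.335,.0725]),projw(s["tcp_pos"]))
E
```

```text
clock: 1.82
tcp_pos: [0.4438, -0.0078, 0.3015]
ee_rot: [2.382, -2.045, -0.001]
ft_force: [-0.0, 0.8, -0.2]
width: 0.0872
grip_force: 0.0
clock: 2.65
tcp_pos: [0.5161, -0.2113, 0.2996]
ee_rot: [-2.386, 2.043, 0.0]
ft_force: [0.1, -0.1, -0.1]
width: 0.0874
grip_force: 0.0
(array([-0. ,  0. ,  0.2]), array([ 0.42,  0.38, 14.66]))
[-0.04  0.13 -0.13 -0.   -1.31  0.19]
green exp [321.13656661 228.8357875 ] blue exp [342.12399892  93.1606124 ] [315.64752337 298.87850215]
```

View pics/w1.png

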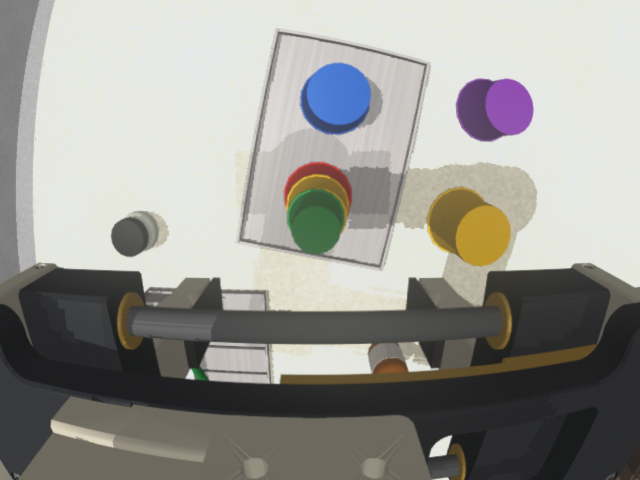

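The wrist view shows green's closed end at about (316,228), expected (321,229). So it lies about 4 mm further out in x than the top view said, and so does blue at (337,95). Wrist-relative data governs the grasp.

```bash
python3 -m creep '[0,0,0,0.42,0.1,0,100, 0,0,0,0.42,0.1,4,100, 0,0,0,0.42,0.1,7,100, 0,0,0,0.42,0.1,10,100, 0,0,0,0.42,0.1,12,100, 0,0,0,0.42,0.1,13.5,100, 0,0,0,0.42,0.1,14.5,100, 0,0,0,0.42,0.1,14.5,100, 0,0,0,0.42,0.1,14.5,40, 0,0,0,0.42,0.1,14.5,30]' 25
python3 -m creep '[0,0,0,0,0,0,20, 0,0,0,0,0,0,20, 0,0,0,0,0,0,20, 0,0,0,0,0,0,20, 0,0,0,0,0,0,20, 0,0,0,0,0,0,20, 0,0,0,0,0,-0.5,20, 0,0,0,0,0,-2,20, 0,0,0,0,0,-4,20, 0,0,0,0,0,-7,20]'
```

```text
clock: 3.58
tcp_pos: [0.5165, -0.217, 0.1559]
ee_rot: [-2.383, 2.045, -0.003]
ft_force: [0.4, -0.5, 0.6]
width: 0.0791
grip_force: 0.0
clock: 4.42
tcp_pos: [0.5143, -0.2166, 0.2235]
ee_rot: [2.382, -2.045, -0.006]
ft_force: [0.7, -0.7, -0.4]
width: 0.0386
grip_force: 24.6
```

```bash
cat >> h.py <<'E'
TIP={"blue":(.5595,.3076,.124),"red":(.5753,.2025,.124),"yellow":(.5912,.0988,.124),"green":(.6068,-.0048,.124)}
A=TILT[:,2]
def hang(k,d,back): return np.array(TIP[k])+A*(d-.003-back)
E
python3 - <<'E'
from h import *
p=hang("green",.0265,.09); print(p, A)
print(go(p,TILT), go(p,D))
E
```

```text
[ 0.56909102 -0.01053661  0.17847361] [ 0.5670523   0.08626483 -0.81915204]
(array([35.2,  0.1,  0. ]), array([-19.53,  -8.55,   4.49])) (array([0.2, 0.1, 0. ]), array([-19.53,  -8.55,   4.49]))
```

```bash
python3 -m creep '[5,0,0,-4,-1.7,0,20, 10,0,0,-8,-3.5,0,20, 16,0,0,-12,-5.2,0,20, 22,0,0,-16,-7,0,20, 28,0,0,-19.5,-8.5,0,20, 35,0,0,-19.5,-8.5,0,20, 35,0,0,-19.5,-8.5,0,20, 35,0,0,-19.5,-8.5,2.5,20, 35,0,0,-19.5,-8.5,4.5,20, 35,0,0,-19.5,-8.5,4.5,20]'
python3 - <<'E'
from h import *
print(go(hang("green",.0265,.09),TILT),go(hang("green",.0265,0),TILT)); s=status.get_state(); print(s["joint_positions"].round(2),s["tcp_pos"])
c=eyes.calibration("wrist"); im=eyes.grab_frame("wrist")[:,:,::-1]; cv2.imwrite("pics/w2.png",im)
def projw(P):
    q=R.from_rotvec(c["attitude"]).inv().apply(np.array(P)-c["position"]); v=np.array([q[0],-q[1]]); n=np.linalg.norm(v); th=np.arctan2(n,-q[2]); return np.array([c["cx"],c["cy"]])+c["fx"]*th*v/n
for k in TIP: print(k,projw(TIP[k]))
E
```

```text
clock: 5.25
tcp_pos: [0.5792, -0.0217, 0.1842]
ee_rot: [-2.004, 1.713, -0.511]
ft_force: [-1.3, -1.4, -1.3]
width: 0.0378
grip_force: 24.6
(array([1. , 0.9, 0. ]), array([-1.26,  1.01,  0.03])) (array([1. , 0.9, 0. ]), array([-1.12,  0.85,  9.02]))
[ 0.19 -0.04 -1.02  0.85 -0.01 -0.88] [ 0.5792172  -0.02171036  0.18417434]
blue [322.11738933 529.83952711]
red [323.98197389 478.23114812]
yellow [326.07060356 397.97316702]
green [328.72305727 272.52297173]
```

View pics/w2.png

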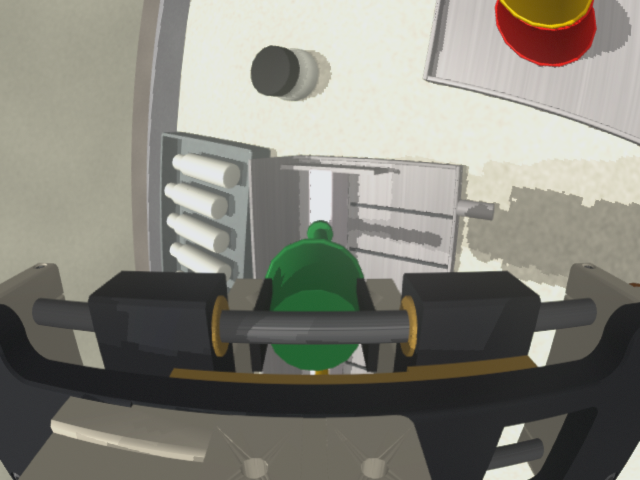

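The wrist view shows the held green cup centred at about (315,330), with the green peg's collar at (320,232). Joints 3 and 5 are at their limits at a 35° tilt, so I'll use a smaller tilt. The cup's clearance on the rod allows that.

```bash
cat >> h.py <<'E'
def tl(t): return D@R.from_rotvec([np.radians(t),0,0]).as_matrix()
def hang2(k,d,back,t,e):
    "TCP so that the cup (tilt t) has the tip e in front of its centre, backed off along the rod"
    M=tl(t); return np.array(TIP[k])-e*M[:,1]+(d-.003)*M[:,2]-A*back
def projw(c,P):
    q=R.from_rotvec(c["attitude"]).inv().apply(np.array(P)-c["position"]); v=np.array([q[0],-q[1]]); n=np.linalg.norm(v); th=np.arctan2(n,-q[2]); return np.array([c["cx"],c["cy"]])+c["fx"]*th*v/n
E
python3 - <<'E'
from h import *
s=status.get_state();print(s["tcp_pos"],s["joint_positions"].round(3),s["joint_velocities"].round(3))
c=eyes.calibration("wrist"); print(projw(c,np.array(TIP["green"])+.108*A))
for b in(.07,0): print(hang2("green",.0265,b,24,.004), go(hang2("green",.0265,b,24,.004),tl(24)))
E
```

```text
[ 0.57935935 -0.02057573  0.18516852] [ 0.189 -0.045 -1.016  0.843 -0.004 -0.874] [ 0.035 -0.032  0.006 -0.062  0.036  0.025]
[323.73588323 227.91447776]
[ 0.58016855 -0.0088514   0.16149927] (array([-10.2,   1. ,   0.1]), array([-1.11,  1.12,  2.12]))
[ 0.61986221 -0.00281287  0.10415863] (array([-10.2,   1. ,   0.1]), array([-0.98,  1.02,  9.12]))
```

```bash
python3 -m creep '[-6,0.5,0,-1,0.8,-1,20, -10.2,1,0,-1.1,0.8,-1,20, -10.2,1,0,-1.1,0.8,-1,20, -10.2,1,0,-1.1,0.8,-1,20, -10.2,1,0,-1.1,0.8,0,20, -10.2,1,0,-1.1,0.8,0,20, -10.2,1,0,-1.1,0.8,0,20, -10.2,1,0,-1.1,0.8,0,20, -10.2,1,0,-1.1,0.8,0,20, -10.2,1,0,-1.1,0.8,0,20]'
python3 - <<'E'
from h import *
s=status.get_state();print(s["tcp_pos"],s["joint_positions"].round(3),s["joint_velocities"].round(3))
c=eyes.calibration("wrist"); print(projw(c,np.array(TIP["green"])+.108*A))
for b in(.065,0): print(go(hang2("green",.0265,b,24,.002),tl(24)))
im=eyes.grab_frame("wrist")[:,:,::-1]
print([b[:3] for b in blobs(np.ascontiguousarray(im),"green")])
E
```

```text
clock: 6.13
tcp_pos: [0.5708, -0.0095, 0.182]
ee_rot: [-2.123, 1.819, -0.388]
ft_force: [0.3, 0.2, -0.4]
width: 0.0384
grip_force: 24.6
[ 0.57076005 -0.00952564  0.181955  ] [ 0.383 -0.002 -0.717  0.212 -0.453 -0.401] [ 0.002  0.     0.009 -0.005 -0.003  0.002]
[282.07790536 218.15953584]
(array([-0.1,  0.1,  0.1]), array([0.08, 0.08, 2.74]))
(array([-0.1,  0.1,  0.1]), array([ 0.1 , -1.14,  9.13]))
[(4939, [266, 210, 97, 101], [305.8, 276.2]), (1566, [272, 344, 85, 26], [314.2, 354.7])]
```

```bash
python3 -m creep '[0,0,0,0.1,-0.2,1.4,20, 0,0,0,0.1,-0.2,2.7,20, 0,0,0,0.1,-0.4,3.6,20, 0,0,0,0.1,-0.6,4.6,20, 0,0,0,0.1,-0.8,5.6,20, 0,0,0,0.1,-1,6.6,20, 0,0,0,0.1,-1.15,7.4,20, 0,0,0,0.1,-1.3,8.2,20, 0,0,0,0.1,-1.35,8.6,20, 0,0,0,0.1,-1.35,8.6,20]'
python3 - <<'E'
from h import *
s=status.get_state();print(s["joint_positions"].round(3),s["ft_torque"].round(2),go(hang2("green",.0265,0,24,.002),tl(24)))
cv2.imwrite("pics/s3.png",cv2.resize(np.ascontiguousarray(eyes.grab_frame("scene")[160:310,240:440,::-1]),None,fx=3,fy=3,interpolation=2))
E
```

```text
clock: 7.02
tcp_pos: [0.6181, -0.0026, 0.1081]
ee_rot: [-2.124, 1.819, -0.386]
ft_force: [-0.6, 0.0, 0.1]
width: 0.0385
grip_force: 24.6
[ 0.341  0.178 -0.765  0.337 -0.227 -0.5  ] [-0.13  1.43 -0.03] (array([-0.1,  0.1,  0.2]), array([0.05, 0.21, 0.42]))
```

View pics/s3.png

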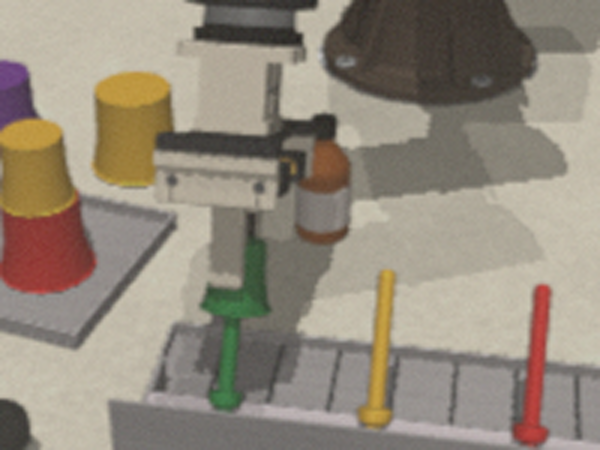

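The view shows the rod running up inside the green cup's mouth, so it is aligned. I'll push the last few millimetres home.

```bash
python3 -m creep '[0,0,0,0,-0.02,0.1,20, 0,0,0,0,-0.04,0.2,20, 0,0,0,0,-0.06,0.3,20, 0,0,0,0,-0.08,0.4,20, 0,0,0,0,-0.1,0.5,20, 0,0,0,0,-0.12,0.6,20, 0,0,0,0,-0.12,0.6,20, 0,0,0,0,-0.12,0.6,20, 0,0,0,0,-0.12,0.6,20, 0,0,0,0,-0.12,0.6,20]'
python3 -c "
from h import *
print(go(hang2('green',.0265,0,24,.002),tl(24)))"
```

```text
clock: 7.9
tcp_pos: [0.6218, -0.0018, 0.1042]
ee_rot: [-2.123, 1.818, -0.387]
ft_force: [-0.4, 0.1, -0.5]
width: 0.0384
grip_force: 24.6
(array([-0.2,  0.2,  0.2]), array([ 0.07,  0.39, -0.08]))
```

```bash
python3 -m creep '[0,0,0,0,0,0.1,20, 0,0,0,0,0,0.15,20, 0,0,0,0,0,0.2,20, 0,0,0,0,0,0.25,20, 0,0,0,0,0,0.3,20, 0,0,0,0,0,0.3,20, 0,0,0,0,0,0.3,20, 0,0,0,0,0,0.3,20, 0,0,0,0,0,0.3,20, 0,0,0,0,0,0.3,20]'
python3 -c "
from h import *
print(go(hang2('green',.0265,0,24,.002),tl(24)))"
```

```text
clock: 8.73
tcp_pos: [0.623, -0.0016, 0.1015]
ee_rot: [-2.123, 1.818, -0.387]
ft_force: [-0.1, -0.4, 0.3]
width: 0.0384
grip_force: 24.6
(array([-0.1,  0.2,  0.2]), array([ 0.07,  0.39, -0.38]))
```

```bash
python3 -m creep '[0,0,0,0,0,0.1,20, 0,0,0,0,0,0.15,20, 0,0,0,0,0,0.2,20, 0,0,0,0,0,0.25,20, 0,0,0,0,0,0.3,20, 0,0,0,0,0,0.35,20, 0,0,0,0,0,0.4,20, 0,0,0,0,0,0.4,20, 0,0,0,0,0,0.4,20, 0,0,0,0,0,0.4,20]'
python3 -c "
from h import *
print(go(hang2('green',.0265,0,24,.002),tl(24)))"
```

```text
clock: 9.57
tcp_pos: [0.6242, -0.002, 0.1001]
ee_rot: [-2.121, 1.817, -0.39]
ft_force: [-21.9, -1.4, 29.1]
width: 0.0384
grip_force: 27.2
(array([-0.3,  0.1,  0.1]), array([ 0.01,  0.44, -0.55]))
```

```bash
python3 -m creep '[0,0,0,0,0,-0.1,20, 0,0,0,0,0,-0.2,20, 0,0,0,0,0,-0.2,50, 0,0,0,0,0,-0.2,70, 0,0,0,0,0,-0.2,100, 0,0,0,0,0,-0.2,100, 0,0,0,0,0,-0.2,100, 0,0,0,0,0,-0.2,100, 0,0,0,0,0,-1,100, 0,0,0,0,0,-2,100]'
python3 -m creep '[0,0,0,0,0,-1,100, 0,0,0,0,0,-3,100, 0,0,0,0,0,-6,100, 0,0,0,0,0,-9,100, 0,0,0,0,0,-12,100, -7,0,0,0,0,-15,100, -14,0,0,4,0,-15,100, -24,0,0,8,0,-15,100, -24,0,0,11,4,-15,100, -24,0,0,11,4,-15,100]'
python3 - <<'E'
from h import *
s=status.get_state()
c=eyes.calibration("wrist"); im=np.ascontiguousarray(eyes.grab_frame("wrist")[:,:,::-1]); t=np.ascontiguousarray(eyes.grab_frame("top")[:,:,::-1]); sc=np.ascontiguousarray(eyes.grab_frame("scene")[:,:,::-1])
cv2.imwrite("pics/w4.png",im); cv2.imwrite("pics/t4.png",t);cv2.imwrite("pics/sc4.png",sc)
a=cv2.resize(t[180:310,200:480],None,fx=1.4*2,fy=2.8)[:300,:800]; b=cv2.resize(sc[160:310,200:460],None,fx=2,fy=2,interpolation=2)
o=np.zeros((600,800,3),np.uint8); o[:300,:a.shape[1]]=a; o[300:,:b.shape[1]]=b; cv2.imwrite("pics/m4.png",o)
E
```

```text
clock: 10.4
tcp_pos: [0.6159, -0.0029, 0.115]
ee_rot: [-2.125, 1.819, -0.386]
ft_force: [1.0, 0.7, 0.7]
width: 0.0842
grip_force: 0.0
clock: 11.23
tcp_pos: [0.537, -0.1292, 0.2338]
ee_rot: [2.381, -2.044, -0.01]
ft_force: [0.7, 0.3, -1.4]
width: 0.0874
grip_force: 0.0
```

View pics/m4.png

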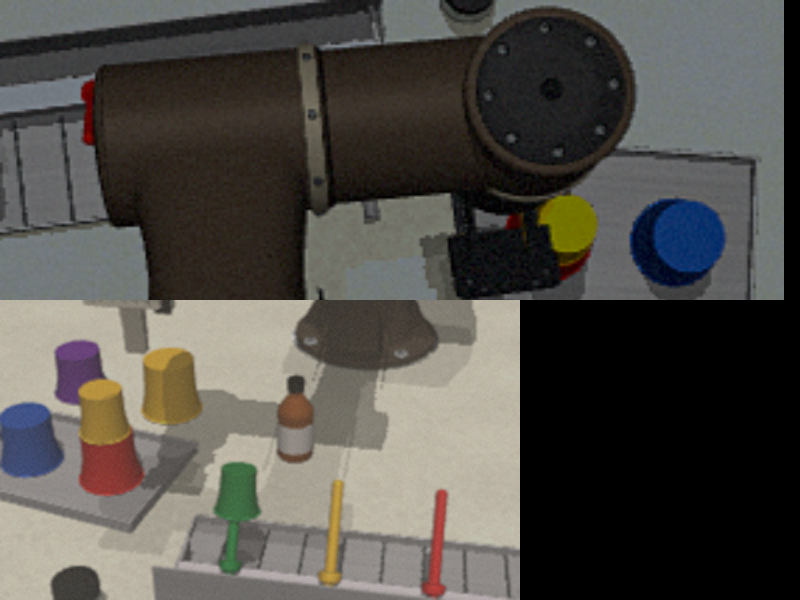

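The picture shows green hanging upright on its peg. The yellow cup's closed end is at top pixel (402.5,259.3) and scene pixel (250,206).

```bash
cat >> h.py <<'E'
def wray(c,u,v):
    d=np.array([u-c["cx"],v-c["cy"]]); r=np.hypot(*d); th=r/c["fx"]; k=np.sin(th)/r
    return c["position"],R.from_rotvec(c["attitude"]).apply([d[0]*k,-d[1]*k,-np.cos(th)])
def wplane(c,p,z):
    o,d=wray(c,*p); return o+d*(z-o[2])/d[2]
def face(c,im,col,z,near):
    "bright closed end in the wrist picture, rays cast onto height z: centre, diameter"
    bs=[b for b in blobs(im,col,90,30,300)]; m=min(bs,key=lambda b:np.hypot(*(wplane(c,b[2],z)[:2]-near)))[3]
    v=im.max(2); t=cv2.threshold(v[m].reshape(-1,1),0,255,cv2.THRESH_OTSU)[0]
    mm=cv2.morphologyEx((m&(v>t)).astype(np.uint8),cv2.MORPH_OPEN,np.ones((5,5)))
    k=max(cv2.findContours(mm,0,1)[0],key=cv2.contourArea)[:,0,:]
    g=np.array([wplane(c,p,z)[:2] for p in k]); (x,y),r=cv2.minEnclosingCircle((g*1000).astype(np.float32)); return (x,y),2*r,k.mean(0),v[m].min(),t,v[m].max(),(g*1000).min(0),(g*1000).max(0)
E
python3 - <<'E'
from h import *
ct,cs=eyes.calibration("top"),eyes.calibration("scene")
print(tri(ct,(402.5,259.3),cs,(250,206)))
c=eyes.calibration("wrist"); im=cv2.imread("pics/w4.png")
print(face(c,im,"yellow",.134,[.515,-.216])); print(face(c,im,"blue",.074,[.51,-.335]))
print(go([.515,-.213,.23],D))
E
```

```text
(array([ 0.51276702, -0.21731901,  0.12895242]), np.float64(0.0007030834347780369))
((515.4957885742188, -213.9523162841797), 53.292999267578125, array([364.94736842, 125.45933014]), np.uint8(116), 186.0, np.uint8(226), array([ 489.12823242, -239.52866014]), array([ 540.2723214 , -187.76324618]))
((511.897216796875, -332.2608642578125), 65.72029113769531, array([379.6       ,  12.82857143]), np.uint8(77), 143.0, np.uint8(199), array([ 479.3966822 , -341.69892069]), array([ 543.93289362, -299.95894656]))
(array([-0.1,  0.1,  0.1]), array([8.15, 3.45, 0.53]))
```

```bash
python3 -m creep '[0,0,0,4,1.7,0,100, 0,0,0,8.25,3.4,0,100, 0,0,0,8.25,3.4,0,100, 0,0,0,8.25,3.4,0,100, 0,0,0,8.25,3.4,3,100, 0,0,0,8.25,3.4,6,100, 0,0,0,8.25,3.4,9,100, 0,0,0,8.25,3.4,11.5,100, 0,0,0,8.25,3.4,13,100, 0,0,0,8.25,3.4,13,100]'
python3 -m creep '[0,0,0,0,0,0,70, 0,0,0,0,0,0,50, 0,0,0,0,0,0,40, 0,0,0,0,0,0,40, 0,0,0,0,0,0,40, 0,0,0,0,0,0,40, 0,0,0,0,0,0,40, 0,0,0,0,0,-0.5,40, 0,0,0,0,0,-2.5,40, 0,0,0,0,0,-5.5,40]' 28
python3 - <<'E'
from h import *
for k in TIP: TIP[k]=tuple(np.array(TIP[k])+[.003,0,0])
M=tl(24); s=status.get_state(); print(s["joint_positions"].round(2))
for b in(.075,0): print(b,go(hang2("yellow",.031,b,24,.003),D),go(hang2("yellow",.031,b,24,.003),M,M))
E
```

```text
clock: 12.22
tcp_pos: [0.5147, -0.2113, 0.1034]
ee_rot: [-2.387, 2.041, 0.005]
ft_force: [-1.7, 0.7, -0.1]
width: 0.0879
grip_force: 0.0
clock: 13.05
tcp_pos: [0.5142, -0.2129, 0.1593]
ee_rot: [2.386, -2.044, -0.007]
ft_force: [0.5, -0.2, -0.9]
width: 0.053
grip_force: 28.0
[-0.04  0.22 -0.34 -0.   -1.01  0.2 ]
0.075 (array([0.2, 0.2, 0.2]), array([-29.58,  -9.8 ,  -0.11])) (array([0., 0., 0.]), array([-29.61,  -8.94,   3.78]))
0 (array([0.2, 0.2, 0.2]), array([-29.54, -14.12,   6.02])) (array([0., 0., 0.]), array([-29.61, -10.37,  11.14]))
```

```bash
python3 -m creep '[0,0,0,0,0,-4,40, 0,0,0,-2,0,-7.5,40, 0,0,0,-6,-2,-8,40, 0,0,0,-10,-3,-8,40, 0,0,0,-14,-4,-8,40, 6,0,0,-18,-6,-8,40, 12,0,0,-22,-8,-8,40, 18,0,0,-26,-9,-8,40, 24,0,0,-29.6,-9.8,-8,40, 24,0,0,-29.6,-9.8,-8,40]'
python3 - <<'E'
from h import *
for k in TIP: TIP[k]=tuple(np.array(TIP[k])+[.003,0,0])
s=status.get_state(); print(s["joint_positions"].round(2))
c=eyes.calibration("wrist"); im=np.ascontiguousarray(eyes.grab_frame("wrist")[:,:,::-1]); cv2.imwrite("pics/w5.png",im)
print("collar",projw(c,np.array(TIP["yellow"])+.108*A),"red tip",projw(c,TIP["red"]),[b[:3] for b in blobs(im,"yellow",90,60)])
for b in(.075,0): print(b,go(hang2("yellow",.031,b,24,.003),tl(24)))
E
```

```text
clock: 13.88
tcp_pos: [0.5649, 0.0968, 0.2411]
ee_rot: [-2.122, 1.812, -0.388]
ft_force: [1.0, -0.9, -1.3]
width: 0.053
grip_force: 28.0
[ 0.62 -0.07 -0.67  0.33 -0.6  -0.7 ]
collar [316.11767617 205.49943753] red tip [339.11229319 347.97736942] [(10845, [250, 198, 129, 114], [314.2, 265.5]), (706, [181, 295, 21, 60], [189.2, 324.7]), (691, [427, 295, 21, 60], [438.8, 325.1]), (2412, [259, 343, 111, 31], [314.1, 355.8]), (3942, [201, 352, 360, 33], [394.8, 372.4])]
0.075 (array([-0.3,  0.3,  0.4]), array([0.28, 3.26, 7.3 ]))
0 (array([-0.3,  0.3,  0.4]), array([ 0.32,  1.87, 14.67]))
```

```bash
python3 -m creep '[0,0,0,0.1,1.6,3,40, 0,0,0,0.1,3.2,6,40, 0,0,0,0.1,3.26,7.3,40, 0,0,0,0.1,3.1,8,40, 0,0,0,0.1,2.9,9,40, 0,0,0,0.1,2.7,10.2,40, 0,0,0,0.1,2.5,11.4,40, 0,0,0,0.1,2.2,12.6,40, 0,0,0,0.1,2.05,13.6,40, 0,0,0,0.1,2,14,40]'
python3 -m creep '[0,0,0,0,0,0.1,40, 0,0,0,0,0,0.2,40, 0,0,0,0,-0.05,0.3,40, 0,0,0,0,-0.05,0.4,40, 0,0,0,0,-0.1,0.5,40, 0,0,0,0,-0.1,0.6,40, 0,0,0,0,-0.1,0.6,40, 0,0,0,0,-0.1,0.6,40, 0,0,0,0,-0.1,0.6,40, 0,0,0,0,-0.1,0.6,40]'
python3 - <<'E'
from h import *
for k in TIP: TIP[k]=tuple(np.array(TIP[k])+[.003,0,0])
print(go(hang2("yellow",.031,0,24,.003),tl(24)))
E
```

```text
clock: 14.77
tcp_pos: [0.6073, 0.1002, 0.1059]
ee_rot: [-2.123, 1.817, -0.388]
ft_force: [1.0, -0.2, 1.0]
width: 0.053
grip_force: 28.0
clock: 15.6
tcp_pos: [0.6102, 0.1, 0.1042]
ee_rot: [-2.122, 1.815, -0.39]
ft_force: [-17.9, -0.1, 17.1]
width: 0.0528
grip_force: 28.3
(array([-0.3,  0.2,  0.2]), array([-0.13,  0.36,  0.34]))
```

```bash
python3 -m creep '[0,0,0,0,0.1,-0.1,40, 0,0,0,0,0.2,-0.15,40, 0,0,0,0,0.2,-0.15,62, 0,0,0,0,0.2,-0.15,75, 0,0,0,0,0.2,-0.15,100, 0,0,0,0,0.2,-0.15,100, 0,0,0,0,0.2,-0.15,100, 0,0,0,0,0.2,-0.15,100, 0,0,0,0,0.2,-1,100, 0,0,0,0,0.2,-2,100]'
python3 -m creep '[0,0,0,0,0,-1,100, 0,0,0,0,0,-3,100, 0,0,0,0,0,-6,100, 0,0,0,0,0,-9,100, 0,0,0,0,0,-12,100, -7,0,0,4,0,-14,100, -14,0,0,8,0,-14,100, -24,0,0,12,0,-14,100, -24,0,0,16,1.5,-14,100, -24,0,0,20,1.5,-14,100]'
python3 -m creep '[0,0,0,2,0,0,100, 0,0,0,2,0,0,100, 0,0,0,2,0,0,100, 0,0,0,2,0,0,100, 0,0,0,2,0,0,100, 0,0,0,2,0,0,100, 0,0,0,2,0,0,100, 0,0,0,2,0,0,100, 0,0,0,2,0,0,100, 0,0,0,2,0,0,100]'
python3 - <<'E'
from h import *
s=status.get_state()
c=eyes.calibration("wrist"); im=np.ascontiguousarray(eyes.grab_frame("wrist")[:,:,::-1]); sc=np.ascontiguousarray(eyes.grab_frame("scene")[:,:,::-1])
cv2.imwrite("pics/w6.png",im); cv2.imwrite("pics/sc6.png",sc)
b=cv2.resize(sc[160:330,200:500],None,fx=2,fy=2,interpolation=2)
cv2.imwrite("pics/m6.png",b)
print(face(c,im,"red",.075,[.515,-.213])); print(face(c,im,"blue",.075,[.51,-.333]))
for p in([.5155,-.213,.23],[.512,-.333,.23]):print(go(p,D))
E
```

```text
clock: 16.43
tcp_pos: [0.6107, 0.093, 0.1148]
ee_rot: [-2.116, 1.818, -0.409]
ft_force: [1.3, -1.4, 0.1]
width: 0.0873
grip_force: 0.0
clock: 17.27
tcp_pos: [0.5709, -0.099, 0.2377]
ee_rot: [-2.382, 2.044, -0.015]
ft_force: [2.2, 0.1, 0.4]
width: 0.0875
grip_force: 0.0
clock: 18.1
tcp_pos: [0.572, -0.1175, 0.2389]
ee_rot: [-2.377, 2.041, -0.027]
ft_force: [0.1, 0.4, 0.2]
width: 0.0876
grip_force: 0.0
((513.4261474609375, -215.735107421875), 66.42117309570312, array([401.07211538, 125.35576923]), np.uint8(112), 185.0, np.uint8(231), array([ 480.79649464, -247.85943455]), array([ 545.72371349, -182.87411841]))
((510.76776123046875, -332.46588134765625), 64.82225036621094, array([422.46107784,  13.1257485 ]), np.uint8(77), 146.0, np.uint8(202), array([ 478.91231969, -345.13193305]), array([ 542.50505178, -301.16552912]))
(array([-1. , -0.4,  0. ]), array([8.56, 7.03, 0.83]))
(array([-1. , -0.4,  0. ]), array([20.37,  9.19,  0.88]))
```

View pics/m6.png

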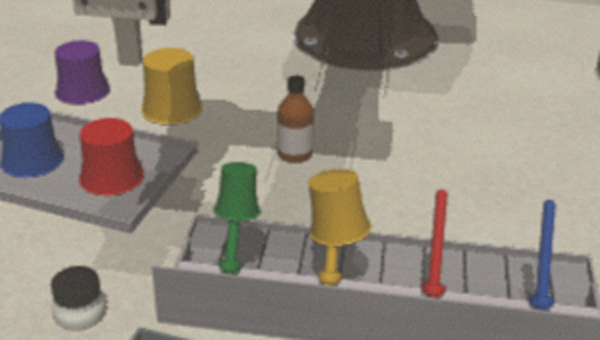

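Yellow now hangs on its peg at (335,205) in the crop. Red's closed end measures 66.4 mm across, as it should, so red is next.

```bash
python3 -m creep '[-1,0,0,3,2.4,0,100, -1,0,0,6,5,0,100, -1,-0.4,0,8.8,7.3,0,100, -1,-0.4,0,8.8,7.3,2,100, -1,-0.4,0,8.8,7.3,5,100, -1,-0.4,0,8.8,7.3,8,100, -1,-0.4,0,8.8,7.3,11,100, -1,-0.4,0,8.8,7.3,11,100, -1,-0.4,0,8.8,7.3,11,100, -1,-0.4,0,8.8,7.3,11,100]'
python3 - <<'E'
from h import *
c=eyes.calibration("wrist"); im=np.ascontiguousarray(eyes.grab_frame("wrist")[:,:,::-1])
print(face(c,im,"red",.075,[.515,-.213])[:4])
print(go([.5134,-.2157,.04],D))
E
```

```text
clock: 19.03
tcp_pos: [0.5161, -0.2166, 0.1298]
ee_rot: [2.383, -2.047, 0.003]
ft_force: [0.4, -0.5, 0.7]
width: 0.0875
grip_force: 0.0
((514.2816772460938, -216.1610107421875), 66.87433624267578, array([318.76870748, 260.6292517 ]), np.uint8(98))
(array([-0.1, -0.1,  0. ]), array([-0.15,  0.31,  9.03]))
```

```bash
python3 -m creep '[0,0,0,0,0.2,2,100, 0,0,0,0,0.2,4,100, 0,0,0,0,0.2,6,100, 0,0,0,0,0.2,7.5,100, 0,0,0,0,0.2,8.5,100, 0,0,0,0,0.2,9,100, 0,0,0,0,0.2,9,100, 0,0,0,0,0.2,9,80, 0,0,0,0,0.2,9,70, 0,0,0,0,0.2,9,60]' 30
python3 -m creep '[0,0,0,0,0,0,55, 0,0,0,0,0,0,55, 0,0,0,0,0,0,55, 0,0,0,0,0,0,55, 0,0,0,0,0,-0.5,55, 0,0,0,0,0,-2.5,55, 0,0,0,0,0,-6,55, 0,0,0,0,0,-10,55, 0,0,0,0,0,-14,55, 0,0,0,0,0,-18,55]'
python3 - <<'E'
from h import *
for k in TIP: TIP[k]=tuple(np.array(TIP[k])+[.003,.002,0])
M=tl(24)
for b in(.095,0): print(b,go(hang2("red",.036,b,24,.004),D))
E
```

```text
clock: 19.92
tcp_pos: [0.5138, -0.2168, 0.0393]
ee_rot: [-2.383, 2.047, -0.003]
ft_force: [-0.4, -0.7, 0.3]
width: 0.073
grip_force: 0.0
clock: 20.75
tcp_pos: [0.5124, -0.2165, 0.2203]
ee_rot: [2.382, -2.047, -0.0]
ft_force: [1.2, 0.6, -0.8]
width: 0.067
grip_force: 30.0
0.095 (array([ 0., -0.,  0.]), array([-40.63,  -9.11,   4.68]))
0 (array([ 0., -0.,  0.]), array([-40.63, -14.57,  12.46]))
```

```bash
python3 -m creep '[0,0,0,-4,-1,-2,55, 0,0,0,-8,-2,-3,55, 0,0,0,-12,-3,-3,55, 0,0,0,-16,-4,-3,55, 0,0,0,-20,-5,-3,55, 0,0,0,-24,-6,-3,55, 6,0,0,-28,-7,-3,55, 12,0,0,-32,-8,-3,55, 18,0,0,-36,-9,-3,55, 24,0,0,-40,-9.1,-3,55]'
python3 -m creep '[0,0,0,-0.6,0,0,55, 0,0,0,-0.6,0,0,55, 0,0,0,-0.6,0,0,55, 0,0,0,-0.6,0,0,55, 0,0,0,-0.6,0,0,55, 0,0,0,-0.6,0,0,55, 0,0,0,-0.6,0,0,55, 0,0,0,-0.6,0,0,55, 0,0,0,-0.6,0,0,55, 0,0,0,-0.6,0,0,55]'
python3 - <<'E'
from h import *
for k in TIP: TIP[k]=tuple(np.array(TIP[k])+[.003,.002,0])
s=status.get_state(); print(s["joint_positions"].round(2))
c=eyes.calibration("wrist"); im=np.ascontiguousarray(eyes.grab_frame("wrist")[:,:,::-1]); cv2.imwrite("pics/w7.png",im)
print("collar",projw(c,np.array(TIP["red"])+.108*A),[b[:3] for b in blobs(im,"red",90,60)])
for b in(.085,0): print(b,go(hang2("red",.036,b,24,.004),tl(24)))
E
```

```text
clock: 21.58
tcp_pos: [0.5461, 0.1795, 0.2493]
ee_rot: [-2.14, 1.842, -0.368]
ft_force: [2.4, -1.6, -0.1]
width: 0.0668
grip_force: 30.0
clock: 22.42
tcp_pos: [0.5458, 0.181, 0.2483]
ee_rot: [-2.143, 1.85, -0.369]
ft_force: [-0.2, -0.5, -1.1]
width: 0.0671
grip_force: 30.0
[ 0.8  -0.04 -0.64  0.37 -0.71 -0.91]
collar [304.98398187 225.98245293] [(14435, [233, 201, 163, 111], [314.0, 262.5]), (4671, [231, 342, 167, 32], [314.4, 357.7])]
0.085 (array([ 1.9, -0.5, -0.1]), array([-1.89,  2.76,  7.84]))
0 (array([ 1.9, -0.5, -0.1]), array([-1.96,  0.86, 16.12]))
```

```bash
python3 -m creep '[1.9,-0.5,0,-1,1.3,2,55, 1.9,-0.5,0,-1.9,2.7,4,55, 1.9,-0.5,0,-1.9,2.76,6,55, 1.9,-0.5,0,-1.9,2.76,7.5,55, 1.9,-0.5,0,-1.9,2.76,7.5,55, 1.9,-0.5,0,-1.9,2.76,7.5,55, 1.9,-0.5,0,-1.9,2.76,7.5,55, 1.9,-0.5,0,-1.9,2.76,7.5,55, 1.9,-0.5,0,-1.9,2.76,7.5,55, 1.9,-0.5,0,-1.9,2.76,7.5,55]'
python3 - <<'E'
from h import *
for k in TIP: TIP[k]=tuple(np.array(TIP[k])+[.003,.002,0])
for b in(.085,0): print(b,go(hang2("red",.036,b,24,.004),tl(24)))
E
```

```text
clock: 23.3
tcp_pos: [0.5459, 0.2003, 0.1693]
ee_rot: [-2.119, 1.825, -0.387]
ft_force: [-0.6, 0.6, -1.2]
width: 0.0669
grip_force: 30.0
0.085 (array([-0.1,  0.1, -0.1]), array([0.07, 0.08, 0.42]))
0 (array([-0.1,  0.1, -0.1]), array([ 0.08, -1.53,  8.77]))
```

```bash
python3 -m creep '[0,0,0,0,0,0.5,55, 0,0,0,0,-0.2,1.5,55, 0,0,0,0,-0.4,2.7,55, 0,0,0,0,-0.65,4,55, 0,0,0,0,-0.9,5.2,55, 0,0,0,0,-1.1,6.4,55, 0,0,0,0,-1.3,7.4,55, 0,0,0,0,-1.4,8,55, 0,0,0,0,-1.45,8.4,55, 0,0,0,0,-1.45,8.4,55]'
python3 -m creep '[0,0,0,0,0,0.1,55, 0,0,0,0,0,0.15,55, 0,0,0,0,0,0.2,55, 0,0,0,0,0,0.25,55, 0,0,0,0,-0.05,0.3,55, 0,0,0,0,-0.05,0.35,55, 0,0,0,0,-0.05,0.4,55, 0,0,0,0,-0.05,0.4,55, 0,0,0,0,-0.05,0.4,55, 0,0,0,0,-0.05,0.4,55]'
python3 - <<'E'
from h import *
for k in TIP: TIP[k]=tuple(np.array(TIP[k])+[.003,.002,0])
for b in(0,): print(b,go(hang2("red",.036,b,24,.004),tl(24)))
E
```

```text
clock: 24.13
tcp_pos: [0.5924, 0.2064, 0.0963]
ee_rot: [-2.121, 1.827, -0.386]
ft_force: [0.4, -1.1, -0.8]
width: 0.0668
grip_force: 30.0
clock: 24.97
tcp_pos: [0.5938, 0.2067, 0.0956]
ee_rot: [-2.118, 1.825, -0.389]
ft_force: [-19.5, -9.4, 21.2]
width: 0.0671
grip_force: 30.3
0 (array([-0.1,  0. , -0.1]), array([-0.02, -0.13,  0.07]))
```

```bash
python3 -m creep '[0,0,0,0,0,-0.1,55, 0,0,0,0,0,-0.2,55, 0,0,0,0,0,-0.2,80, 0,0,0,0,0,-0.2,100, 0,0,0,0,0,-0.2,100, 0,0,0,0,0,-0.2,100, 0,0,0,0,0,-0.2,100, 0,0,0,0,0,-0.2,100, 0,0,0,0,0,-1,100, 0,0,0,0,0,-2,100]'
python3 -m creep '[0,0,0,0,0,-2,100, 0,0,0,0,0,-4,100, 0,0,0,0,0,-7,100, 0,0,0,0,0,-10,100, 0,0,0,0,0,-13,100, -7,0,0,4,0,-15,100, -14,0,0,8,0,-15,100, -24,0,0,12,0,-15,100, -24,0,0,16,0,-15,100, -24,0,0,20,0,-15,100]'
python3 - <<'E'
from h import *
cv2.imwrite("pics/sc8.png",eyes.grab_frame("scene")[:,:,::-1])
print(go([.5108,-.332,.2],D))
E
```

```text
clock: 25.8
tcp_pos: [0.5884, 0.2042, 0.1099]
ee_rot: [-2.119, 1.828, -0.389]
ft_force: [2.0, -1.1, 2.0]
width: 0.0873
grip_force: 0.0
clock: 26.63
tcp_pos: [0.557, 0.0205, 0.2486]
ee_rot: [-2.383, 2.046, 0.007]
ft_force: [2.5, 0.3, 0.7]
width: 0.0876
grip_force: 0.0
(array([ 0.2,  0. , -0.3]), array([33.5 ,  9.59,  4.76]))
```

```bash
python3 -m creep '[0,0,0,4,1.2,0,100, 0,0,0,8,2.4,0,100, 0,0,0,12,3.5,0,100, 0,0,0,16,4.7,0,100, 0,0,0,20,5.8,0,100, 0,0,0,24,7,0,100, 0,0,0,28,8.2,2,100, 0,0,0,32,9.2,4,100, 0,0,0,33.5,9.6,7,100, 0,0,0,33.5,9.6,10,100]'
python3 -m creep '[0,0,0,0,0,0,100, 0,0,0,0,0,0,100, 0,0,0,0,0,0,100, 0,0,0,0,0,0,100, 0,0,0,0,0,0,100, 0,0,0,0,0,0,100, 0,0,0,0,0,0,100, 0,0,0,0,0,0,100, 0,0,0,0,0,0,100, 0,0,0,0,0,0,100]'
python3 - <<'E'
from h import *
c=eyes.calibration("wrist"); im=np.ascontiguousarray(eyes.grab_frame("wrist")[:,:,::-1])
f=face(c,im,"blue",.075,[.511,-.332]); print(f[:4])
print(go([f[0][0]/1000,f[0][1]/1000,.039],D))
sc=cv2.imread("pics/sc8.png"); cv2.imwrite("pics/m8.png",cv2.resize(sc[200:330,280:500],None,fx=2.5,fy=2.5,interpolation=2))
E
```

```text
clock: 27.52
tcp_pos: [0.5086, -0.329, 0.1458]
ee_rot: [-2.375, 2.054, -0.003]
ft_force: [1.0, 0.5, -0.6]
width: 0.0876
grip_force: 0.0
clock: 28.35
tcp_pos: [0.5096, -0.3249, 0.1473]
ee_rot: [-2.379, 2.049, -0.002]
ft_force: [0.2, 0.2, 0.1]
width: 0.0876
grip_force: 0.0
((500.70703125, -363.3497009277344), 10.013161659240723, array([338.08108108, 196.97297297]), np.uint8(89))
(array([-0.1,  0. , -0.1]), array([ 3.67,  1.47, 10.82]))
```

View pics/m8.png

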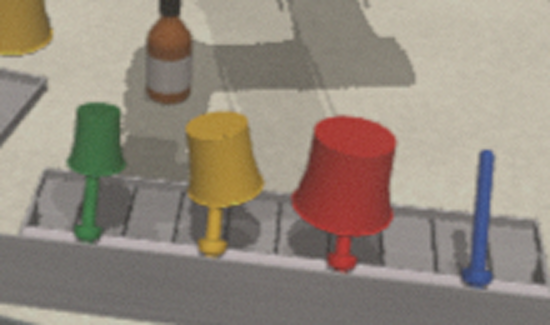

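Red hangs on its peg. The blue face fit failed, probably because of gripper shadow, so I'll look at it directly.

Run:
```python
from h import *
im=np.ascontiguousarray(eyes.grab_frame("wrist")[:,:,::-1]); cv2.imwrite("pics/w9.png",im[130:400,180:460]); c=eyes.calibration("wrist")
print([b[:3] for b in blobs(im,"blue",90,30,100)],projw(c,[.511,-.333,.075]))
```

```text
[(9753, [266, 166, 100, 119], [315.4, 224.9])] [314.94912578 240.41361974]
```

View pics/w9.png

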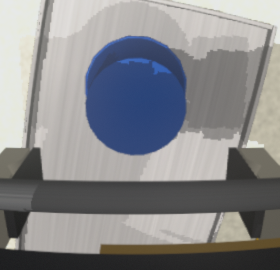

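The picture shows blue's closed end centred at about (316,236), 4 px off the expected spot. That puts the cup at about (0.511,-0.3355).

```bash
python3 -m creep '[0,0,0,1.1,0,1,100, 0,0,0,1.1,0,3,100, 0,0,0,1.1,0,5,100, 0,0,0,1.1,0,7.5,100, 0,0,0,1.1,0,9.5,100, 0,0,0,1.1,0,10.5,100, 0,0,0,1.1,0,10.8,100, 0,0,0,1.1,0,10.8,100, 0,0,0,1.1,0,10.8,80, 0,0,0,1.1,0,10.8,60]' 30
python3 -m creep '[0,0,0,0,0,0,55, 0,0,0,0,0,0,55, 0,0,0,0,0,0,55, 0,0,0,0,0,0,55, 0,0,0,0,0,0,55, 0,0,0,0,0,-0.5,55, 0,0,0,0,0,-2.5,55, 0,0,0,0,0,-6,55, 0,0,0,0,0,-10,55, 0,0,0,0,0,-14,55]'
python3 -m creep '[0,0,0,-2,-0.5,-3,55, 0,0,0,-6,-1,-6,55, 0,0,0,-10,-1.5,-7,55, 0,0,0,-14,-2,-7,55, 0,0,0,-18,-2.5,-7,55, 0,0,0,-22,-3,-7,55, 0,0,0,-26,-3.5,-7,55, 0,0,0,-30,-4,-7,55, 0,0,0,-34,-4.5,-7,55, 0,0,0,-38,-5,-7,55]'
python3 - <<'E'
from h import *
for k in TIP: TIP[k]=tuple(np.array(TIP[k])+[.003,.002,0])
print(status.get_state()["joint_positions"].round(2))
for b in(.085,0): print(b,go(hang2("blue",.036,b,24,.004),D))
E
```

```text
clock: 29.28
tcp_pos: [0.5123, -0.3362, 0.0405]
ee_rot: [-2.379, 2.048, -0.004]
ft_force: [0.5, 0.6, 0.1]
width: 0.0793
grip_force: 0.0
clock: 30.12
tcp_pos: [0.5104, -0.3355, 0.1804]
ee_rot: [-2.379, 2.049, 0.001]
ft_force: [0.1, -1.2, -0.9]
width: 0.0671
grip_force: 30.0
clock: 30.95
tcp_pos: [0.5033, 0.0493, 0.25]
ee_rot: [-2.378, 2.048, -0.001]
ft_force: [1.6, -0.3, -0.4]
width: 0.0668
grip_force: 30.0
[ 0.49  0.06 -0.32 -0.   -1.19 -0.34]
0.085 (array([-0.2,  0.1, -0.1]), array([-24.85,  -6.52,   8.53]))
0 (array([-0.2,  0.1, -0.1]), array([-24.86, -11.38,  15.51]))
```

```bash
python3 -m creep '[0,0,0,-4,-1,0,55, 0,0,0,-8,-2,0,55, 0,0,0,-12,-3,0,55, 4,0,0,-16,-4,0,55, 9,0,0,-20,-5,0,55, 14,0,0,-23,-6,0,55, 19,0,0,-24.8,-6.5,0,55, 24,0,0,-24.8,-6.5,0,55, 24,0,0,-24.8,-6.5,0,55, 24,0,0,-24.8,-6.5,0,55]'
python3 -m creep '[0,0,0,0,1,2.5,55, 0,0,0,0,2,4.5,55, 0,0,0,0,2.6,6,55, 0,0,0,0,2.8,6.5,55, 0,0,0,0,2.8,6.5,55, 0,0,0,0,2.8,6.5,55, 0,0,0,0,2.8,6.5,55, 0,0,0,0,2.8,6.5,55, 0,0,0,0,2.8,6.5,55, 0,0,0,0,2.8,6.5,55]'
python3 - <<'E'
from h import *
for k in TIP: TIP[k]=tuple(np.array(TIP[k])+[.003,.002,0])
print(status.get_state()["joint_positions"].round(2))
for b in(.085,0): print(b,go(hang2("blue",.036,b,24,.004),tl(24)))
E
```

```text
clock: 31.78
tcp_pos: [0.5293, 0.3002, 0.2479]
ee_rot: [-2.124, 1.825, -0.39]
ft_force: [0.7, 0.2, 0.5]
width: 0.0667
grip_force: 30.0
clock: 32.62
tcp_pos: [0.5329, 0.3027, 0.1798]
ee_rot: [-2.118, 1.824, -0.389]
ft_force: [0.2, -0.2, -0.6]
width: 0.0666
grip_force: 30.0
[ 0.96  0.09 -0.77  0.66 -0.51 -1.36]
0.085 (array([-0.2,  0. , -0.1]), array([-0.23,  0.73,  1.29]))
0 (array([-0.2,  0. , -0.1]), array([-0.23, -0.87,  9.64]))
```

```bash
python3 -m creep '[0,0,0,-0.2,0.7,0.6,55, 0,0,0,-0.2,0.7,1.3,55, 0,0,0,-0.2,0.5,2.4,55, 0,0,0,-0.2,0.25,3.6,55, 0,0,0,-0.2,0,5,55, 0,0,0,-0.2,-0.2,6.2,55, 0,0,0,-0.2,-0.45,7.4,55, 0,0,0,-0.2,-0.65,8.4,55, 0,0,0,-0.2,-0.8,9.2,55, 0,0,0,-0.2,-0.8,9.2,55]'
python3 -m creep '[0,0,0,0,0,0.1,55, 0,0,0,0,0,0.15,55, 0,0,0,0,0,0.2,55, 0,0,0,0,0,0.25,55, 0,0,0,0,-0.05,0.3,55, 0,0,0,0,-0.05,0.35,55, 0,0,0,0,-0.05,0.4,55, 0,0,0,0,-0.05,0.4,55, 0,0,0,0,-0.05,0.4,55, 0,0,0,0,-0.05,0.4,55]'
python3 - <<'E'
from h import *
for k in TIP: TIP[k]=tuple(np.array(TIP[k])+[.003,.002,0])
for b in(0,): print(b,go(hang2("blue",.036,b,24,.004),tl(24)))
E
```

```text
clock: 33.45
tcp_pos: [0.5773, 0.3107, 0.0972]
ee_rot: [-2.12, 1.825, -0.389]
ft_force: [0.2, 0.2, 0.8]
width: 0.067
grip_force: 30.0
clock: 34.28
tcp_pos: [0.5782, 0.3107, 0.0967]
ee_rot: [-2.117, 1.824, -0.391]
ft_force: [-19.6, -8.4, 22.5]
width: 0.067
grip_force: 30.3
0 (array([-0.2, -0. , -0.1]), array([-0.13, -0.08,  0.17]))
```

Contact came where expected, as with red. I'll release, retract to a clear pose and check.

```bash
python3 -m creep '[0,0,0,0,0,-0.1,55, 0,0,0,0,0,-0.2,55, 0,0,0,0,0,-0.2,80, 0,0,0,0,0,-0.2,100, 0,0,0,0,0,-0.2,100, 0,0,0,0,0,-0.2,100, 0,0,0,0,0,-0.2,100, 0,0,0,0,0,-0.2,100, 0,0,0,0,0,-1,100, 0,0,0,0,0,-2,100]'
python3 -m creep '[0,0,0,0,0,-2,100, 0,0,0,0,0,-4,100, 0,0,0,0,0,-7,100, 0,0,0,0,0,-10,100, 0,0,0,0,0,-13,100, -7,0,0,-4,0,-15,100, -14,0,0,-8,0,-15,100, -20,0,0,-12,2,-15,100, -24,0,0,-16,4,-15,100, -24,0,0,-18,6,-15,100]'
python3 -m creep '[0,0,0,0,0,0,100, 0,0,0,0,0,0,100, 0,0,0,0,0,0,100, 0,0,0,0,0,0,100, 0,0,0,0,0,0,100, 0,0,0,0,0,0,100, 0,0,0,0,0,0,100, 0,0,0,0,0,0,100, 0,0,0,0,0,0,100, 0,0,0,0,0,0,100]'
python3 - <<'E'
from h import *
a=np.ascontiguousarray(eyes.grab_frame("scene")[:,:,::-1]); t=np.ascontiguousarray(eyes.grab_frame("top")[:,:,::-1])
cv2.imwrite("pics/f.png",np.vstack([cv2.resize(a[190:330,210:510],None,fx=2.2,fy=2.2,interpolation=2),cv2.resize(t[150:280,150:450],(660,286),interpolation=2)]))
E
```

```text
clock: 35.12
tcp_pos: [0.5705, 0.3089, 0.1121]
ee_rot: [-2.12, 1.828, -0.389]
ft_force: [1.0, -0.9, 1.1]
width: 0.0874
grip_force: 0.0
clock: 35.95
tcp_pos: [0.4363, 0.4695, 0.2273]
ee_rot: [2.377, -2.053, -0.005]
ft_force: [1.1, 1.7, -0.9]
width: 0.0879
grip_force: 0.0
clock: 36.78
tcp_pos: [0.4342, 0.4654, 0.2275]
ee_rot: [-2.379, 2.049, -0.001]
ft_force: [0.4, 0.0, 0.2]
width: 0.0879
grip_force: 0.0
```

View pics/f.png

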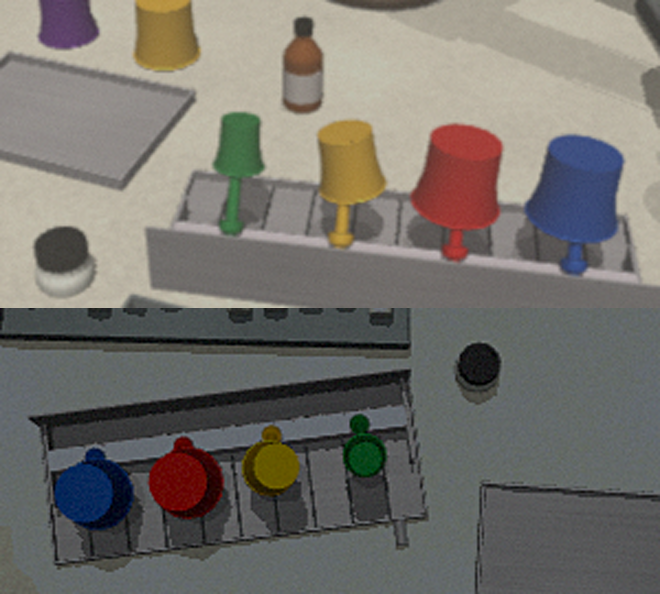

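All four cups hang on their own colours' pegs, and the bottle and jar have not moved. The arm is clear, so I'm handing in.

```bash
python3 -c "
from bench import workorder
print(workorder.finish_job())"
```

```text
the job is handed in; nothing more can be done
None
```

I hung all four cups on the pegs of their own colours, left the bottle and jar where they were, and handed the job in at about 37 s of the 115 s allowed; the hand-in gave no verdict.

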